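# Start the third lag screw of a mirror cell square

## Task

The third lag screw of the plywood mirror cell is only stuck in its pilot hole and leans over. Take the socket driver from its stand, set the socket fully down over the square head without forcing it, bring the screw square to the plywood before you begin to turn, then turn it clockwise a good quarter turn keeping it square; lift the driver off and stand it back upright in its stand. Press gently, do not turn the screw with the fingers, and leave the mirror, jar, tin, screwdriver and spare screw where they are.

Things in the scene. Friction and masses are not known exactly. Their poses are not given: they have to be found in the camera images.
- driver: Straight socket driver, 130 mm long, 0.15 to 0.3 kg, standing socket-down in its stand. Origin: centre of the open mouth of the socket (lower end); z runs up the shaft to the handle. Dark steel socket 26 x 26 mm, 18 mm long; 14 mm round shaft; brass ferrule 22 mm across from 62 to 68 mm above the mouth. The flats of handle, socket and recess all lie along x and y.
- socket_floor (a point): Centre of the flat floor of the driver's square recess: 17.2 mm across the flats, 13 mm deep, a 2 mm bevel at its mouth. 13 mm above the mouth.
- stand: Fixed wooden stand: 100 x 75 mm base, in its middle a square box 56 mm outside, 32 mm high, with a pocket 42 mm square; origin under its centre on the bench.
- pocket (a point): Centre of the pocket's floor in the stand, 7 mm above the bench, 25 mm below the rim; the driver's mouth rests on it. The pocket is wide enough for the driver at any yaw.
- cell: Fixed mirror cell: two round plywood discs 200 mm across, together 48 mm thick, held by two straps on the +x side of its own frame; origin under the centre. Two lag screws, heads 14 mm high, are already driven into it. The third, the task's screw, stands 36 mm proud.
- pilot (a point): Mouth of the third screw's pilot hole on the top of the cell; the screw's axis must stand vertical over this point.
- lag_screw: The third lag screw. Origin: where it enters the plywood, about which it leans; z along its axis. Leans 0.08 to 0.19 rad at the start, stays where it is left; 1 to 3 N sideways at the head straightens it. Square steel head 16 mm across the flats, 23 to 32 mm above the origin, with a round bevelled crown above. The flats' direction is unknown: this body's yaw does not show it.
- screw_top (a point): Centre of the top of the third screw's crown (4 mm high, 15.6 mm across narrowing to 12 mm), on its axis, 36 mm above the plywood at the start. With the socket fully down it touches the socket floor.
- screw_turn (a joint): How far the third screw has been turned clockwise seen from above, rad; 0 at the start. It needs about 0.1 N m to turn and sinks 0.8 mm per rad. The socket turns about 0.08 rad of play either way on the head.
- mirror: Bystander: green glass mirror blank, 150 mm across, 20 mm thick, lying on a plywood disc; origin under its centre.
- grit_jar: Bystander: jar 60 mm across, 85 mm high; origin under its centre.
- screwdriver: Bystander: ordinary screwdriver lying on the bench.
- spare_screw: Bystander: spare lag screw lying on the bench, 60 mm long.
- tin: Bystander: small open metal tin, 66 mm across, 50 mm high.
- handle (a point): Middle of the driver's square wooden handle, 28 x 28 mm, 62 mm long, on the axis 99 mm above the socket's mouth.
Things that resemble listed ones, but are neither listed nor needed, are in the scene too. What is shaped like the driver but blue, green or pink is not meant.

How it is judged:
On the way, in this order (a step that is already met when the one before it is completed fails the run):
1. the driver is lifted out of its stand (z of driver in the frame of pocket above 0.04 m), for 0.1 s.
2. the socket is fully down on the head and the screw stands square (within 0.07 rad), not yet turned more than 0.2 rad (distance between socket_floor and screw_top below 0.0035 m and angle between lag_screw's own z axis and vertical below 0.07 rad and angle between the z axis of driver and the z axis of lag_screw, either way round below 0.08 rad and value of joint screw_turn below 0.2 rad), for 0.2 s.
3. the screw is turned clockwise by 1.35 rad or more with the driver on it and is square (value of joint screw_turn above 1.35 rad and angle between lag_screw's own z axis and vertical below 0.07 rad and distance between socket_floor and screw_top below 0.006 m), for 0.1 s.
At the end, for the whole second after the job is handed in: The third screw has been turned clockwise by at least 1.3 rad and stands within 0.075 rad of vertical; the driver stands at rest and upright (within 0.08 rad) on the floor of its stand's pocket (mouth within 12 mm of the pocket's centre, within 4 mm of its floor) (value of joint screw_turn above 1.3 rad and angle between lag_screw's own z axis and vertical below 0.075 rad and angle between driver's own z axis and vertical below 0.08 rad and horizontal distance between driver and pocket below 0.012 m and z of driver in the frame of pocket below 0.004 m and linear speed of driver below 0.02 m/s); the robot touches nothing.
It fails at once if the screw is cross-threaded: turned more than 0.25 rad while leaning more than 0.09 rad (value of joint screw_turn above 0.25 rad and angle between lag_screw's own z axis and vertical above 0.09 rad).
It fails at once if the driver is forced against the screw with more than 40 N (contact force between driver and lag_screw above 40 N).
It fails at once if the fingers press on the screw (contact force between the fingers and lag_screw above 1 N).
It fails at once if a bystander (mirror, jar, screwdriver, spare screw, tin) is shifted by more than 20 mm (distance of any of mirror, grit_jar, screwdriver, spare_screw, tin from where it was at the start of the episode above 0.02 m).
It also fails if it takes over 72 s, if anything falls off the work surface, if the arm or the gripper's body presses on something with over 40 N, if the wrist force passes 120 N, or if a joint passes its speed limit or range.

## Robot

A 7-joint arm with a two-finger parallel gripper is mounted at the origin on the work surface. World frame = base frame: x ahead of the robot, y to its left, z up, the work surface at z = 0. Lengths are in m, angles in rad, forces in N, time in s.
With the tool pointing down it reaches from about 0.35 to 0.9 m from the base axis. Payload 19.9 kg.
Tool frame: the origin (TCP) lies between the finger pads; the fingertips stand 22 mm ahead of it and the grasp point (between the pads) lies 3 mm ahead of it; z points along the fingers, y is the line along which they close (so a half turn about z gives the same grasp; the last joint's range is limited). The gripper opens to 94 mm and grips with 3 to 60 N. Pads are 16 mm wide; open, the fingers measure 119 mm over their backs; the gripper's body (75 mm by 177 mm) begins 78 mm behind the grasp point.
Start: joints at [1.069, 0.417, -0.01, 1.614, 0.005, 1.111, -0.053], TCP at [0.277, -0.56, 0.227] pointing down, gripper open.
Joint ranges: [-2.81, 2.81], [-0.39, 2.02], [-1.27, 1.25], [0.06, 2.57], [-1.19, 4.33], [0.19, 2], [-2.82, 2.82]. Speed limits (rad/s): [1.89, 1.89, 2.39, 2.39, 3.01, 3.01, 3.01].

## Interface

Orientations are given as a rotation vector (axis times angle).
In Python, from bench import r gives the robot as it stands.
- The arm moves only by the tool send_rows, never from a script. Its argument "targets" is a list that holds one entry, the list of rows, each a list of 7 numbers: the shift along the tool's x, y, z in cm, then the turn, a rotation vector about the tool's x, y, z in degrees, then the closure, from 0 (fully open) to 1 (shut). In form: [[[x, y, z, rx, ry, rz, hand], ...]]. A call has exactly 10 rows; each row shifts and turns the commanded pose from where the row before left it, along the tool's axes as they then stand; what a row does not reach is not made up. A row lasts 1/10 s, in which the tool goes at most 50 mm and 8.59 degrees, less where a joint would pass 70% of its speed; a pose out of reach is approached as far as the arm can. A call is refused whole if a number of a shift passes 5 or a number of a turn 8.59, either way. A call with a gripper value outside its range is refused whole. The fingers move at their own pace and stop on an object; "newtons" is the grip in N (left out, the last holds). Time passes only in rows, so rows that do not move let the fingers close, or fill a call up. It gives the time, the measured TCP pose, the force, the opening and the grip force at its end, in the units of the state.
- r.read_state(): the state, without advancing time (a new reading comes with each control period).
- r.grab_frame(name): name is "scene" or "top" or "wrist"; returns the picture (480x640x3 uint8, red, green, blue); there is no depth.
- r.calibration(name): a dict with "fx", "fy", "cx", "cy" (pixels), "R" (3x3) and "t" (3): a world point X has camera coordinates R X + t. Camera axes: x right, y down, z forward; pixel columns grow to the right and rows downward; lengths in m; the calibration is good to about 2 mm. A picture is of the moment at which its call begins: read the wrist's pose just before it. calibration takes no time and is no camera call; for the wrist camera it gives the pose at the moment of the call.
- r.hand_in(): hands the job in; it is judged then, once.
Trained networks look in the newest picture that a camera, given by its name, has taken for a name from the list of things; names that differ only in an ending like _2 or _b are one class to them, and where a whole thing is asked for, a point or a joint stands for the part that bears it (a point fixed in the world has none). Each returns a list of dicts, best first, with "score" (0 to 1); they miss things now and then, are a little off and sometimes report something else, mostly with a low value. They report only what shows in the picture. A call takes as long as a camera call. They do not tell look-alikes from the thing itself.
- r.spot_in(camera, target): "bbox" ([left, top, right, bottom] as shares, 0 to 1, of the picture: columns of its width, rows of its height, round what is visible of it).
The state is a dict: "clock": time; "joints": joint angles; "dq": joint speeds; "joint_efforts": joint torques, N m; "tcp_pos": TCP position; "eef_rot": TCP orientation; "contact_force": force on the tool from outside, world axes, zero at the start; "ft_torque": the same for the moment, N m; "width": finger opening in m; "grasp_force": force on a finger pad.
Only numpy, scipy, OpenCV 4.12 (cv2) and the standard library are available. Lean on these libraries where they do the work, as an engineer would, in place of code of your own. Each camera call takes 0.05 s, during which the arm holds its last target. There are 200 camera calls.

## Working session

There is one attempt and no reset: what is moved stays moved. The work goes in short steps, Python scripts to look and compute and a tool call to move; the robot and the scene stay as the last step left them, time stands still between calls to the robot, and variables do not carry over. Pictures are saved under pics/ and viewed, at most 12 in all, crops included, and the job is handed in when it is done.

Besides the shell and the picture viewer there is one more tool, called by a JSON object that holds its "fn" and its "kwargs". send_rows: Moves the arm, as the interface text tells. Its arguments: {"type":"object","properties":{"targets":{"type":"array"},"newtons":{"type":"number"}},"required":["targets"]}

```bash
ls; mkdir -p pics; python3 - <<'E'
from bench import r
import cv2,numpy as np
for c in ["scene","top"]:
    im=r.grab_frame(c); cv2.imwrite(f"pics/{c}0.png",im[:,:,::-1])
    for n in ["driver","stand","cell","lag_screw","handle"]:
        for d in r.spot_in(c,n)[:4]:
            b=d["bbox"]; print(c,n,round(d["score"],2),np.round(np.array(b)*[640,480,640,480]).astype(int))
    k=r.calibration(c); print({a:np.round(v,3).tolist() for a,v in k.items()})
print(r.read_state())
E
```

```text
pics
scene driver 0.91 [362 136 387 183]
scene driver 0.78 [351  83 367 137]
scene driver 0.77 [320 108 334 161]
scene driver 0.74 [381  97 402 154]
scene stand 0.96 [343 163 394 205]
scene cell 0.92 [212 224 338 331]
scene lag_screw 0.53 [224 263 234 277]
scene lag_screw 0.42 [220 264 239 276]
scene handle 0.92 [383 103 406 151]
scene handle 0.79 [319 110 342 162]
scene handle 0.77 [351  85 369 138]
scene handle 0.67 [361 132 389 183]
{'fx': 458.627, 'fy': 458.627, 'cx': 320.638, 'cy': 237.394, 'R': [[0.803, 0.597, -0.002], [0.509, -0.687, -0.518], [-0.31, 0.415, -0.855]], 't': [-0.486, -0.293, 1.109]}
top driver 0.87 [165 311 200 334]
top driver 0.78 [106 255 148 276]
top driver 0.77 [173 239 204 262]
top driver 0.56 [106 303 149 326]
top stand 0.65 [169 223 223 284]
top stand 0.24 [300 216 417 333]
top cell 0.68 [300 214 420 330]
top cell 0.45 [390 290 404 305]
top lag_screw 0.58 [235 112 311 192]
top handle 0.88 [107 303 148 329]
top handle 0.82 [172 244 203 263]
top handle 0.72 [168 311 202 334]
top handle 0.66 [110 255 148 276]
{'fx': 580.65, 'fy': 580.65, 'cx': 321.311, 'cy': 235.212, 'R': [[0.025, -1.0, 0.015], [-0.997, -0.026, -0.072], [0.072, -0.013, -0.997]], 't': [-0.055, 0.639, 1.053]}
{'clock': 0.6, 'joints': array([ 1.06949488,  0.41741611, -0.0102781 ,  1.61362234,  0.00471391,
        1.11071276, -0.05301126]), 'dq': array([-8.63756319e-04, -6.91745199e-04,  3.03973350e-04, -1.48053753e-03,
        5.43268420e-05,  6.75205215e-04,  5.94251602e-06]), 'joint_efforts': array([ 2.83539075e-04, -8.50717950e+01,  6.38362952e-01, -4.26177049e+01,
       -4.87223198e-02,  1.36641855e-02,  9.95047117e-05]), 'tcp_pos': array([ 0.2773273 , -0.56006288,  0.22740573]), 'eef_rot': array([-3.05883162e+00, -7.15849435e-01,  1.44692483e-04]), 'contact_force': array([-0.0059042 ,  0.27776144, -0.5985203 ]), 'ft_torque': array([-0.03161872, -0.00688247,  0.01438353]), 'grasp_force': 0.0, 'width': 0.09421005693310934}
```

View pics/scene0.png

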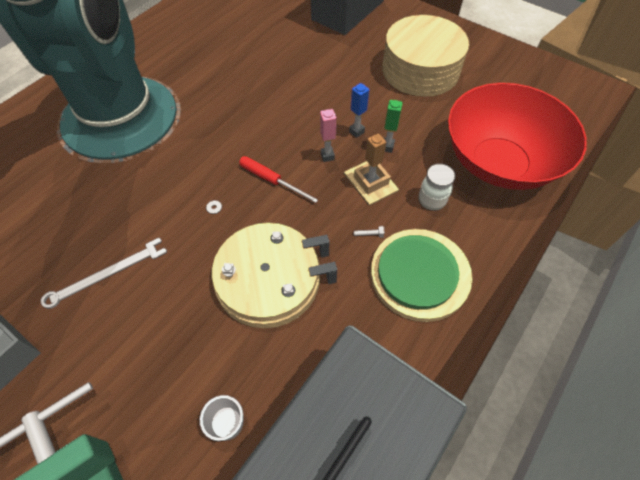

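View pics/top0.png

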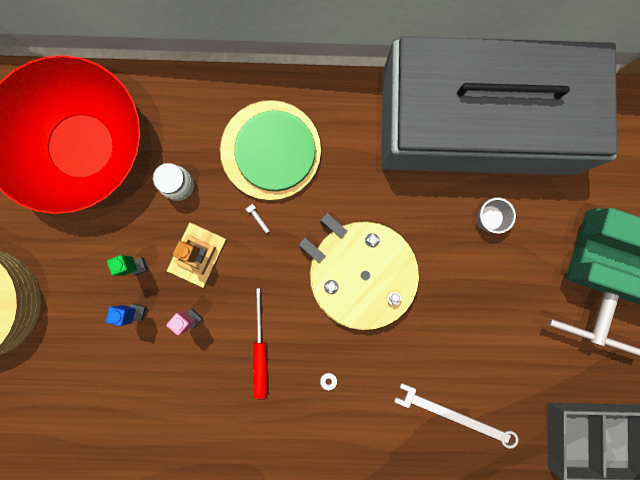

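The driver is the wooden-handled one standing in the stand (scene 375,155; top 186,252). The look-alikes are pink (scene 328,130), blue (360,105) and green (393,120). The third screw is the proud, leaning one at scene (228,270), top (395,299); the other two heads, at top (372,240) and (331,287), are already driven, and the spare lies at (258,218). I'll check both choices in close crops and compute positions.

```bash
cat > h.py <<'E'
from bench import r
import cv2,numpy as np
from scipy.spatial.transform import Rotation as Rn
def P(k):
    K=np.array([[k["fx"],0,k["cx"]],[0,k["fy"],k["cy"]],[0,0,1]]); return K@np.c_[k["R"],k["t"]]
def proj(k,X):
    q=P(k)@np.append(X,1); return q[:2]/q[2]
def onz(k,px,z):
    R=np.array(k["R"]);t=np.array(k["t"]);C=-R.T@t
    d=R.T@[(px[0]-k["cx"])/k["fx"],(px[1]-k["cy"])/k["fy"],1]; return C+d*(z-C[2])/d[2]
def tri(k1,p1,k2,p2):
    q=cv2.triangulatePoints(P(k1),P(k2),np.array(p1,float),np.array(p2,float))[:,0]; return q[:3]/q[3]
E
python3 - <<'E'
from h import *
s,t=r.calibration("scene"),r.calibration("top")
f=lambda a:np.round(a,3)
print("stand base top-view",f(onz(t,(197,254),0.005)),"handle top",f(onz(t,(182,248),.137)), f(tri(s,(376,138),t,(182,248))))
print("screw top", f(tri(s,(227,267),t,(394,297))), f(onz(t,(394,297),.084)),f(onz(s,(227,267),.084)))
for n,a,z in [("cell",(365,275),.048),("jar",(174,180),.085),("green",(118,266),.13),("blue",(114,316),.13),("pink",(178,324),.13),("sdtip",(258,290),.01),("spare",(258,218),.01),("red bowl edge",(139,137),.1),("s2",(372,240),.06),("s3",(331,287),.06)]: print(n,f(onz(t,a,z)))
a=cv2.imread("pics/scene0.png");b=cv2.imread("pics/top0.png")
c=lambda im,x,y:cv2.resize(im[y-30:y+30,x-40:x+40],(400,300),interpolation=cv2.INTER_CUBIC)
cv2.imwrite("pics/crop1.png",np.vstack([np.hstack([c(a,372,165),c(b,192,255)]),np.hstack([c(a,228,270),c(b,394,300)])]))
E
```

```text
stand base top-view [0.6   0.194 0.005] handle top [0.605 0.192 0.137] [0.602 0.19  0.143]
screw top [ 0.53  -0.169  0.079] [ 0.531 -0.167  0.084] [ 0.53  -0.172  0.084]
cell [ 0.568 -0.119  0.048]
jar [0.726 0.223 0.085]
green [0.572 0.298 0.13 ]
blue [0.49  0.301 0.13 ]
pink [0.48  0.195 0.13 ]
sdtip [0.536 0.077 0.01 ]
spare [0.67  0.081 0.01 ]
red bowl edge [0.797 0.283 0.1  ]
s2 [ 0.631 -0.129  0.06 ]
s3 [ 0.545 -0.057  0.06 ]
```

View pics/crop1.png

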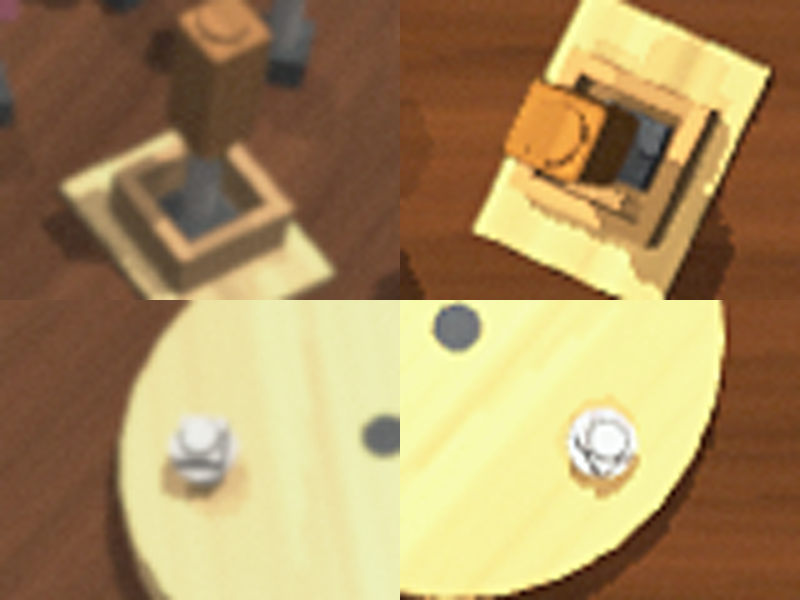

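The crops confirm both choices. The wooden-handled driver's socket stands in the box of the stand (handle top about (0.604,0.191)), and the proud screw on the cell has its crown at about (0.53,-0.17,0.082), leaning slightly. Next is the wrist camera geometry.

```bash
python3 - <<'E'
from h import *
k=r.calibration("wrist");s=r.read_state();R=np.array(k["R"]);C=-R.T@k["t"]
T=Rn.from_rotvec(s["eef_rot"]).as_matrix()
print("cam in tool",np.round(T.T@(C-s["tcp_pos"]),4),"axes (cols=cam x,y,z in tool)\n",np.round(T.T@R.T,3),k["fx"],k["cx"],k["cy"]); print(np.round(T,3))
E
```

```text
cam in tool [ 7.75e-02 -1.00e-04 -1.57e-01] axes (cols=cam x,y,z in tool)
 [[ 0.    -0.964 -0.265]
 [ 1.     0.    -0.   ]
 [ 0.    -0.265  0.964]] 367.1984741990969 319.09025969980354 245.90664824973393
[[ 0.896  0.444 -0.   ]
 [ 0.444 -0.896  0.   ]
 [-0.    -0.    -1.   ]]
```

{"fn": "send_rows", "kwargs": {"targets": [[[3.9,-2.6,1.2,0,0,0,0],[3.9,-2.6,1.2,0,0,0,0],[3.9,-2.6,1.2,0,0,0,0],[3.9,-2.6,1.2,0,0,0,0],[3.9,-2.6,1.2,0,0,0,0],[3.9,-2.6,1.2,0,0,0,0],[3.9,-2.6,1.2,0,0,0,0],[3.9,-2.6,1.2,0,0,0,0],[3.8,-2.7,1.1,0,0,0,0],[0,0,0,0,0,0,0]]], "newtons": 10}}

```text
clock: 1.6
tcp_pos: [0.4889, -0.1879, 0.1194]
eef_rot: [-3.054, -0.727, -0.0]
contact_force: [-0.8, -1.0, 1.2]
width: 0.094
grasp_force: 0.0
```

```bash
python3 - <<'E'
from h import *
import json
s=r.read_state();k=r.calibration("wrist");im=r.grab_frame("wrist"); cv2.imwrite("pics/w1.png",im[:,:,::-1])
json.dump({a:np.array(v).tolist() for a,v in k.items()},open("k1.json","w"))
print(s["tcp_pos"],s["joints"],s["clock"])
p=proj(k,[.53,-.17,.082]);print(p)
x,y=[int(v) for v in p]
x0=min(max(x-80,0),480);y0=min(max(y-60,0),360);print(x0,y0)
cv2.imwrite("pics/w1c.png",cv2.resize(im[y0:y0+120,x0:x0+160,::-1],(800,600),interpolation=cv2.INTER_CUBIC))
for d in r.spot_in("wrist","lag_screw")[:4]: print(d["score"],np.array(d["bbox"])*[640,480,640,480])
E
```

```text
[ 0.48886823 -0.18794285  0.1193958 ] [ 0.46240846  0.38178783 -0.18393018  1.95400075  0.09055672  0.81477279
 -0.87397761] 1.6
[324.31179614 208.58241294]
244 148
0.62 [304.384 186.912 342.784 226.608]
```

View pics/w1c.png

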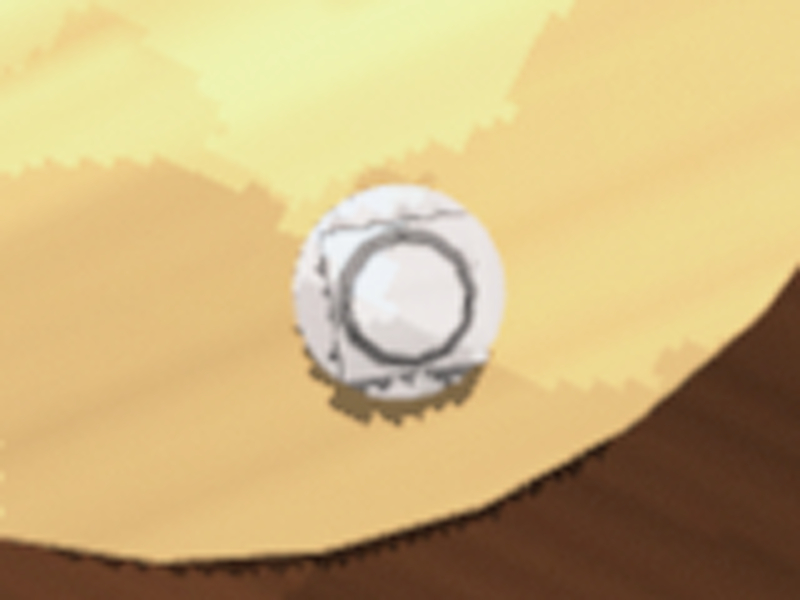

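The crop shows the square head with its crown ring centred at crop (410,298), which is image (326,207.6). The head edges are rotated about -9.5° in the image, and a round flange sits below. I want the whole cell in this view for the pilot position.

View pics/w1.png

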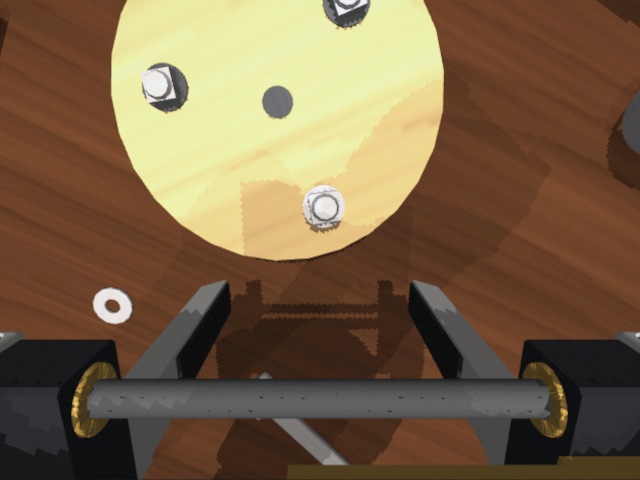

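The view holds the cell centre hole (278,102), driven screws on dark washers (165,87) and (347,8), and our screw (325,207). I'll work out the pilot pattern, the crown and the yaw.

```bash
python3 - <<'E'
from h import *
import json
k=json.load(open("k1.json")); im=cv2.imread("pics/w1.png")
# cell rim: yellow mask contour -> fit circle on z=.048
hsv=cv2.cvtColor(im,cv2.COLOR_BGR2HSV); m=cv2.inRange(hsv,(15,60,140),(35,255,255)); m[270:]=0
c=max(cv2.findContours(m,cv2.RETR_EXTERNAL,cv2.CHAIN_APPROX_NONE)[0],key=cv2.contourArea)[:,0]
c=c[(c[:,1]>6)]
X=np.array([onz(k,p,.048)[:2] for p in c.astype(float)])
from scipy.optimize import least_squares
f=least_squares(lambda q:np.hypot(X[:,0]-q[0],X[:,1]-q[1])-q[2],[.57,-.12,.1],loss="soft_l1",f_scale=.001).x
print("rim",np.round(f,4))
c0=onz(k,(277.5,102),.048)[:2]; w1=onz(k,(165,87),.05)[:2]
print("centre hole",c0.round(4),"w1",w1.round(4))
C=(f[:2]+c0)/2
for o in (w1,):
    v=o-C; print("r",np.hypot(*v).round(4),np.degrees(np.arctan2(v[1],v[0])))
    for a in (120,-120): print(a,(C+Rn.from_euler('z',a,degrees=True).as_matrix()[:2,:2]@v).round(4))
cr=onz(k,(326,207.6),.0835); print("crown",cr.round(4))
h=[onz(k,(244+x/5,148+y/5),.080)[:2] for x,y in [(322,232),(343,387),(490,357),(468,210)]]
h=np.array(h);print("head centre",h.mean(0).round(4),"sides",np.linalg.norm(h-np.roll(h,1,0),axis=1).round(4))
e=np.roll(h,-1,0)-h;print("edge dirs mod90",(np.degrees(np.arctan2(e[:,1],e[:,0]))%90).round(1))
t=r.calibration("top"); print("top crown",onz(t,(394.2,296.7),.0835).round(4))
E
```

```text
rim [ 0.5682 -0.12    0.0959]
centre hole [ 0.5686 -0.1201] w1 [ 0.5468 -0.0595]
r 0.0643 109.66780706108838
120 [ 0.5268 -0.1691]
-120 [ 0.6317 -0.1316]
crown [ 0.5311 -0.1704  0.0835]
head centre [ 0.5305 -0.1703] sides [0.0157 0.017  0.0163 0.0161]
edge dirs mod90 [34.1 38.6 36.1 35.4]
top crown [ 0.5316 -0.167   0.0835]
```

{"fn": "send_rows", "kwargs": {"targets": [[[0,-3,0,0,0,0,0],[0,-3,0,0,0,0,0],[0,-3,0.2,0,0,0,0],[0,-3,0.4,0,0,0,0],[0,-3,0.4,0,0,0,0],[0,0,0,0,0,0,0],[0,0,0,0,0,0,0],[0,0,0,0,0,0,0],[0,0,0,0,0,0,0],[0,0,0,0,0,0,0]]]}}

```text
clock: 2.7
tcp_pos: [0.4203, -0.0604, 0.1105]
eef_rot: [-3.059, -0.714, -0.0]
contact_force: [-0.1, -0.1, -0.7]
width: 0.0943
grasp_force: 0.0
```

```bash
python3 - <<'E'
from h import *
import json
k=r.calibration("wrist");im=r.grab_frame("wrist"); cv2.imwrite("pics/w2.png",im[:,:,::-1])
json.dump({a:np.array(v).tolist() for a,v in k.items()},open("k2.json","w"))
p=proj(k,[.528,-.17,.065]);print(p)
x,y=[int(v) for v in p]
x0=min(max(x-48,0),640-96);y0=min(max(y-36,0),480-72);print(x0,y0)
print("expect base,crown", proj(k,[.5268,-.1691,.048]),proj(k,[.5311,-.1704,.0835]))
cv2.imwrite("pics/w2c.png",cv2.resize(im[y0:y0+72,x0:x0+96,::-1],(800,600),interpolation=cv2.INTER_CUBIC))
E
```

```text
[583.32524441 200.40175897]
535 164
expect base,crown [561.14852897 197.40411968] [613.30528805 200.58259438]
```

View pics/w2c.png

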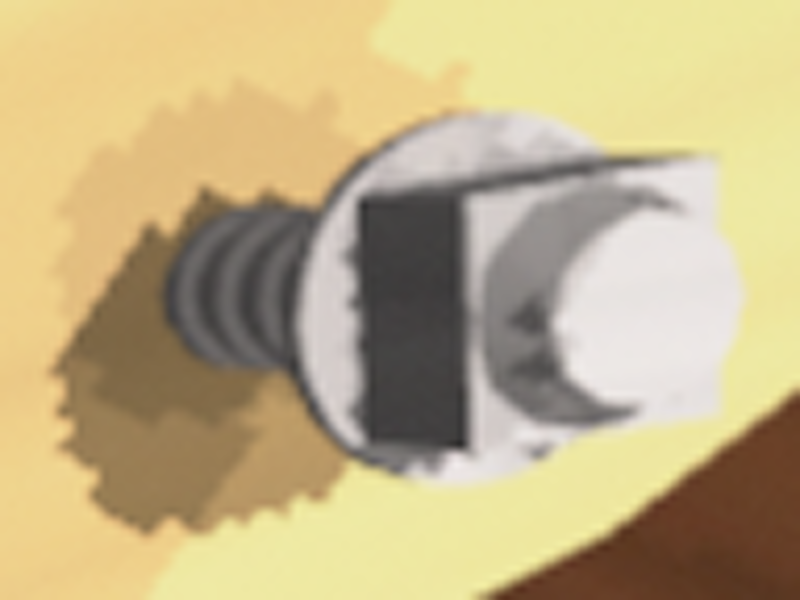

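The shank is visible. The crown is at (613.0,200.6), as predicted, and the shank base is at about (563,198.5), within about 1 mm of the predicted pilot.

```bash
python3 - <<'E'
from h import *
import json
k1=json.load(open("k1.json"));k=json.load(open("k2.json"))
b=onz(k,(563.0,198.4),.048); c=tri(k1,(326,207.6),k,(613,200.6)); print("base",b.round(4),"crown",c.round(4))
p=(b[:2]+[.5268,-.1691])/2; v=c[:2]-p; print("pilot",p.round(4),"lean",np.hypot(*v)/.0355,np.degrees(np.arctan2(v[1],v[0])))
h=np.array([onz(k,(535+x/8.333,164+y/8.333),.0785)[:2] for x,y in [(462,195),(466,450),(720,410),(715,158)]])
e=np.roll(h,-1,0)-h;print(np.linalg.norm(e,axis=1).round(4),(np.degrees(np.arctan2(e[:,1],e[:,0]))%90).round(1))
E
```

```text
base [ 0.5268 -0.1705  0.048 ] crown [ 0.5311 -0.1704  0.0833]
pilot [ 0.5268 -0.1698] lean 0.12160885749170015 -8.925344031228468
[0.0162 0.0156 0.016  0.0152] [38.2 35.7 39.6 34.8]
```

{"fn": "send_rows", "kwargs": {"targets": [[[3.9,-2.1,-2.2,0,0,0,0],[3.9,-2.1,-2.2,0,0,0,0],[3.9,-2.1,-2.2,0,0,0,0],[3.9,-2.1,-2.2,0,0,0,0],[4.0,-2.0,-2.1,0,0,0,0],[4.0,-2.0,-2.1,0,0,0,0],[4.0,-2.1,-2.0,0,0,0,0],[0,0,0,0,0,-7.8,0],[0,0,0,0,0,-7.8,0],[0,0,0,0,0,-7.8,0]]]}}

```text
clock: 3.75
tcp_pos: [0.6033, 0.1928, 0.26]
eef_rot: [-2.846, -1.33, 0.001]
contact_force: [0.2, -0.6, 0.2]
width: 0.0938
grasp_force: 0.0
```

{"fn": "send_rows", "kwargs": {"targets": [[[0,0,0,0,0,-7.8,0],[0,0,0,0,0,-7.8,0],[0,0,0,0,0,-7.8,0],[0,0,0,0,0,0,0],[0,0,0,0,0,0,0],[0,0,0,0,0,0,0],[0,0,0,0,0,0,0],[0,0,0,0,0,0,0],[0,0,0,0,0,0,0],[0,0,0,0,0,0,0]]]}}

```text
clock: 4.75
tcp_pos: [0.6031, 0.1927, 0.2605]
eef_rot: [-2.523, -1.872, 0.0]
contact_force: [-0.0, -0.7, -0.5]
width: 0.0936
grasp_force: 0.0
```

```bash
python3 - <<'E'
from h import *
import json
k=r.calibration("wrist");im=r.grab_frame("wrist"); cv2.imwrite("pics/w3.png",im[:,:,::-1])
json.dump({a:np.array(v).tolist() for a,v in k.items()},open("k3.json","w"))
x,y=[int(v) for v in proj(k,[.603,.192,.12])]
x0=min(max(x-80,0),480);y0=min(max(y-60,0),360);print(x,y,x0,y0)
cv2.imwrite("pics/w3c.png",cv2.resize(im[y0:y0+120,x0:x0+160,::-1],(800,600),interpolation=cv2.INTER_CUBIC))
for n in("driver","handle"):
  for d in r.spot_in("wrist",n)[:3]: print(n,d["score"],np.array(d["bbox"])*[640,480,640,480])
E
```

```text
318 241 238 181
driver 0.84 [301.696 206.4   336.896 265.488]
driver 0.82 [160.192 229.2   232.704 299.904]
driver 0.79 [219.52   88.512 283.712 146.88 ]
handle 0.82 [117.824 137.184 206.208 175.008]
handle 0.78 [215.68   95.28  279.808 146.016]
handle 0.74 [301.184 207.792 334.784 266.784]
```

View pics/w3c.png

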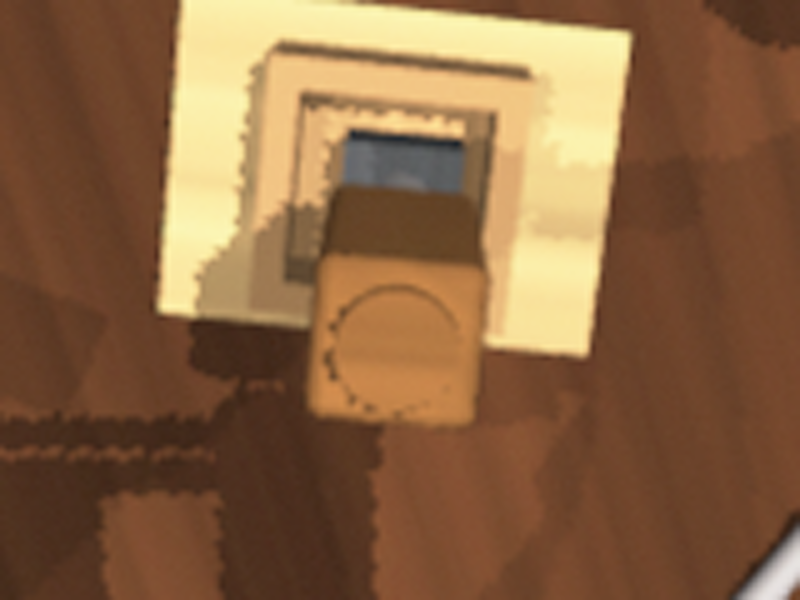

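The crop shows the wooden handle top centred at crop (397,340), which is image (317.4,249), rotated about 4° clockwise. I'll turn that into a world position.

```bash
python3 - <<'E'
from h import *
import json
k=json.load(open("k3.json"));s=r.read_state()
h=np.array([onz(k,(238+x/5,181+y/5),.136)[:2] for x,y in [(320,255),(308,415),(475,423),(487,265)]])
e=np.roll(h,-1,0)-h;T=Rn.from_rotvec(s["eef_rot"]).as_matrix()
d=np.append(h.mean(0)-s["tcp_pos"][:2],0)
print("handle",h.mean(0).round(4),np.linalg.norm(e,axis=1).round(4),(np.degrees(np.arctan2(e[:,1],e[:,0]))%90).round(1),"psi",np.degrees(np.arctan2(T[1,0],T[0,0])),"shift tool",(T.T@d).round(4),s["tcp_pos"],s["joints"])
# stand
st=np.array([onz(k,(238+x/5,181+y/5),.032)[:2] for x,y in [(280,48),(528,75)]]);print(st)
E
```

```text
handle [0.6014 0.1907] [0.0266 0.027  0.0263 0.0263] [68.3 70.2 69.6 69.6] psi 73.13610906258984 shift tool [-0.0024 -0.0011 -0.    ] [0.60313709 0.19269299 0.26045273] [ 0.0103254   0.4491663  -0.5060205   1.5407606   0.2267613   1.21048941
 -0.82816838]
[[0.58742673 0.23052803]
 [0.6355028  0.21005752]]
```

{"fn": "send_rows", "kwargs": {"targets": [[[-0.2,-0.1,0,0,0,3.7,0],[0,0,3,0,0,0,0],[0,0,3,0,0,0,0],[0,0,3,0,0,0,0],[0,0,3,0,0,0,0],[0,0,3.1,0,0,0,0],[0,0,0,0,0,0,0],[0,0,0,0,0,0,0],[0,0,0,0,0,0,0.4],[0,0,0,0,0,0,0.6]]], "newtons": 40}}

```text
clock: 5.9
tcp_pos: [0.6024, 0.1913, 0.1111]
eef_rot: [2.582, 1.789, 0.003]
contact_force: [0.5, -0.3, 0.3]
width: 0.0815
grasp_force: 0.0
```

{"fn": "send_rows", "kwargs": {"targets": [[[0,0,0,0,0,0,1],[0,0,0,0,0,0,1],[0,0,0,0,0,0,1],[0,0,0,0,0,0,1],[0,0,0,0,0,0,1],[0,0,0,0,0,0,1],[0,0,0,0,0,0,1],[0,0,0,0,0,0,1],[0,0,0,0,0,0,1],[0,0,0,0,0,0,1]]]}}

```text
clock: 6.9
tcp_pos: [0.6015, 0.1911, 0.1094]
eef_rot: [-2.582, -1.789, 0.0]
contact_force: [-0.4, -0.6, -0.9]
width: 0.0277
grasp_force: 39.9
```

{"fn": "send_rows", "kwargs": {"targets": [[[0,0,-1.5,0,0,0,1],[0,0,-2.5,0,0,0,1],[0,0,-2.5,0,0,0,1],[0,0,-2.5,0,0,0,1],[0,0,-2,0,0,0,1],[-4.5,0.8,0,0,0,0,1],[-4.5,0.8,0,0,0,0,1],[-4.5,0.8,0,0,0,0,1],[-4.5,0.8,0,0,0,0,1],[-4.5,0.8,0,0,0,0,1]]]}}

```text
clock: 7.9
tcp_pos: [0.5595, -0.0353, 0.2206]
eef_rot: [2.582, 1.789, 0.001]
contact_force: [-0.7, 0.2, -2.1]
width: 0.028
grasp_force: 39.9
```

{"fn": "send_rows", "kwargs": {"targets": [[[-4.5,0.7,0,0,0,0,1],[-4.5,0.7,0,0,0,0,1],[-4.5,0.7,0,0,0,0,1],[0,0,0,0,0,-8.2,1],[0,0,0,0,0,-8.2,1],[0,0,0,0,0,-8.2,1],[0,0,0,0,0,-8.2,1],[0,0,0,0,0,-8.1,1],[0,0,0,0,0,-8.1,1],[0,0,0,0,0,-8.1,1]]]}}

```text
clock: 8.9
tcp_pos: [0.5324, -0.1673, 0.2205]
eef_rot: [1.404, 2.81, -0.0]
contact_force: [0.3, -0.8, -1.2]
width: 0.0281
grasp_force: 39.9
```

```bash
python3 - <<'E'
from h import *
import json
s=r.read_state();k=r.calibration("wrist");im=r.grab_frame("wrist"); cv2.imwrite("pics/w4.png",im[:,:,::-1])
json.dump({a:np.array(v).tolist() for a,v in k.items()},open("k4.json","w"))
T=Rn.from_rotvec(s["eef_rot"]).as_matrix()
print(s["tcp_pos"],"psi",np.degrees(np.arctan2(T[1,0],T[0,0])),"z",T[:,2].round(4),s["joints"].round(2),s["clock"],s["width"])
m=s["tcp_pos"]+T[:,2]*.1024
x,y=[int(v) for v in proj(k,m)]
print("mouth",m.round(4),proj(k,m),"crown px",proj(k,[.5311,-.1704,.0835]))
x0=min(max(x-80,0),480);y0=min(max(y-60,0),360);print(x0,y0)
cv2.imwrite("pics/w4c.png",cv2.resize(im[y0:y0+120,x0:x0+160,::-1],(800,600),interpolation=cv2.INTER_CUBIC))
E
```

```text
[ 0.53236192 -0.1673448   0.22050517] psi 126.88910025186583 z [ 5.e-04 -3.e-04 -1.e+00] [ 0.7   0.35 -0.56  1.78  0.21  1.07  0.71] 8.9 0.02811997586918093
mouth [ 0.5324 -0.1674  0.1181] [318.37016871 253.59760146] crown px [314.96817784 243.55085322]
238 193
```

View pics/w4c.png

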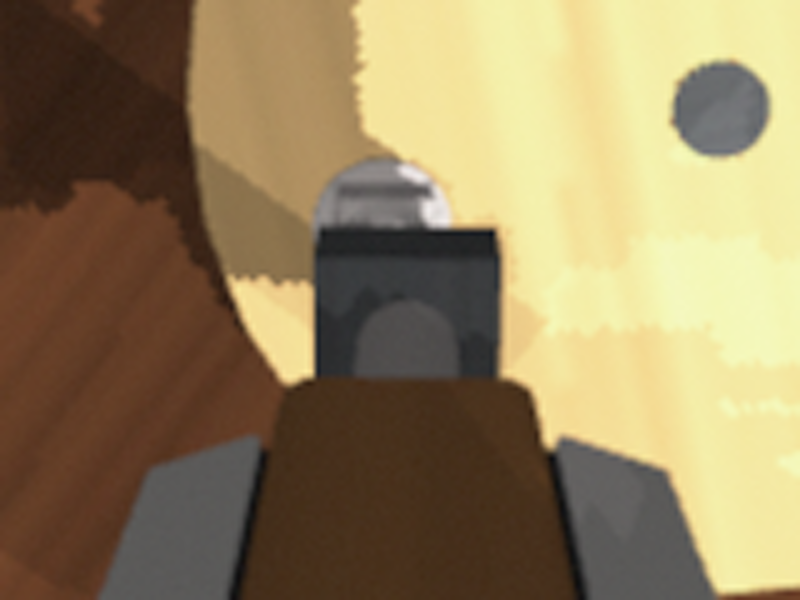

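The crop shows the socket centred at crop (408,230) with its flats parallel to the visible head edge (335–435,198). The head centre is about 3 mm to -y of the socket in tool axes. Now I tilt to match the lean and line up on the screw's axis.

{"fn": "send_rows", "kwargs": {"targets": [[[-0.57,0.46,0,0,0,0,1],[-0.57,0.46,0,0,0,0,1],[0,0,0,2.5,2.3,0,1],[0,0,0,2.6,2.3,0,1],[0,0,0,0,0,0,1],[0,0,0.9,0,0,0,1],[0,0,0.9,0,0,0,1],[0,0,0.8,0,0,0,1],[0,0,0,0,0,0,1],[0,0,0,0,0,0,1]]]}}

```text
clock: 9.95
tcp_pos: [0.5433, -0.1709, 0.1936]
eef_rot: [-1.363, -2.705, 0.066]
contact_force: [-0.2, -0.1, -1.2]
width: 0.0278
grasp_force: 39.9
```

```bash
cat > st.py <<'E'
from h import *
s=r.read_state();k=r.calibration("wrist")
T=Rn.from_rotvec(s["eef_rot"]).as_matrix(); m=s["tcp_pos"]+T[:,2]*.1024
print("clk",s["clock"],"tcp",s["tcp_pos"].round(4),"psi",np.degrees(np.arctan2(T[1,0],T[0,0])).round(2),"z",T[:,2].round(4),"mouth",m.round(4),"F",s["contact_force"].round(1),"q",s["joints"].round(2))
print("tool->crown",(T.T@(np.array([.5311,-.1704,.0833])-m)).round(4),"tool->pilot",(T.T@(np.array([.5268,-.170,.048])-m)).round(4))
E
python3 - <<'E'
from st import *
for n in("wrist","scene"):
    k=r.calibration(n); im=r.grab_frame(n)
    x,y=[int(v) for v in proj(k,m)]; a,b=(48,36) if n=="wrist" else (40,60)
    c=im[y-b:y+b,x-a:x+a,::-1]; print(n,x-a,y-b); cv2.imwrite(f"pics/{n}5.png",c)
a=cv2.resize(cv2.imread("pics/wrist5.png"),(500,375),interpolation=cv2.INTER_CUBIC);b=cv2.resize(cv2.imread("pics/scene5.png"),(250,375),interpolation=cv2.INTER_CUBIC)
cv2.imwrite("pics/c5.png",np.hstack([a,b]))
E
```

```text
clk 9.95 tcp [ 0.5433 -0.1709  0.1936] psi 126.32 z [-0.119   0.0116 -0.9928] mouth [ 0.5311 -0.1697  0.0919] F [-0.2 -0.1 -1.2] q [ 0.64  0.47 -0.53  1.68  0.26  1.18  0.67]
tool->crown [-0.0013  0.0004  0.0086] tool->pilot [-0.0012  0.0003  0.0441]
wrist 270 217
scene 187 204
```

View pics/c5.png

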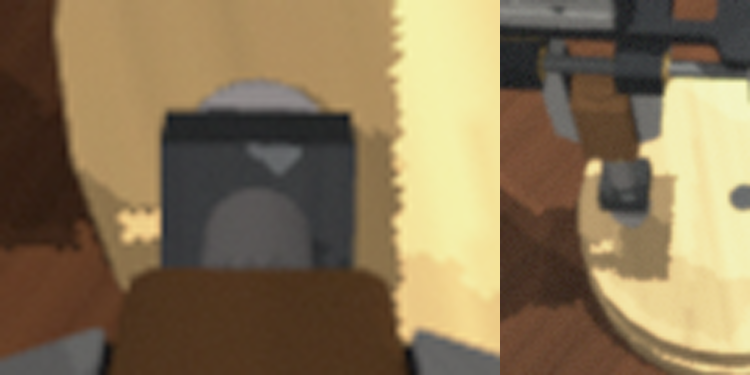

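The socket (centre crop x 258) sits over the flange (centre 262), so the lateral error is below 1 mm and the tilt matches. I'll nudge it and descend gently.

{"fn": "send_rows", "kwargs": {"targets": [[[0.03,0.05,0,0,0,0,1],[0,0,0.2,0,0,0,1],[0,0,0.2,0,0,0,1],[0,0,0.2,0,0,0,1],[0,0,0.2,0,0,0,1],[0,0,0.2,0,0,0,1],[0,0,0.2,0,0,0,1],[0,0,0.2,0,0,0,1],[0,0,0,0,0,0,1],[0,0,0,0,0,0,1]]]}}

```text
clock: 11.05
tcp_pos: [0.5419, -0.1701, 0.1797]
eef_rot: [-1.362, -2.705, 0.066]
contact_force: [-1.4, -0.7, -1.0]
width: 0.028
grasp_force: 39.9
```

```bash
python3 st.py
```

```text
clk 11.05 tcp [ 0.5419 -0.1701  0.1797] psi 126.34 z [-0.1192  0.0115 -0.9928] mouth [ 0.5297 -0.1689  0.078 ] F [-1.4 -0.7 -1. ] q [ 0.64  0.48 -0.53  1.7   0.27  1.15  0.66]
tool->crown [-0.0016 -0.0002 -0.0054] tool->pilot [-0.0015 -0.0003  0.0301]
```

{"fn": "send_rows", "kwargs": {"targets": [[[0,0,0.1,0,0,0,1],[0,0,0.1,0,0,0,1],[0,0,0.1,0,0,0,1],[0,0,0.1,0,0,0,1],[0,0,0.1,0,0,0,1],[0,0,0,0,0,0,1],[0,0,0,0,0,0,1],[0,0,0,0,0,0,1],[0,0,0,0,0,0,1],[0,0,0,0,0,0,1]]]}}

```text
clock: 12.05
tcp_pos: [0.5413, -0.17, 0.1747]
eef_rot: [-1.362, -2.705, 0.066]
contact_force: [-0.5, -0.9, -2.2]
width: 0.0275
grasp_force: 39.9
```

```bash
python3 st.py
```

```text
clk 12.05 tcp [ 0.5413 -0.17    0.1747] psi 126.34 z [-0.1192  0.0116 -0.9928] mouth [ 0.5291 -0.1689  0.073 ] F [-0.5 -0.9 -2.2] q [ 0.64  0.49 -0.53  1.71  0.27  1.14  0.66]
tool->crown [-0.0016 -0.0002 -0.0104] tool->pilot [-0.0016 -0.0003  0.0251]
```

{"fn": "send_rows", "kwargs": {"targets": [[[0,0,0.08,0,0,0,1],[0,0,0.07,0,0,0,1],[0,0,0.05,0,0,0,1],[0,0,0.04,0,0,0,1],[0,0,0,0,0,0,1],[0,0,0,0,0,0,1],[0,0,0,0,0,0,1],[0,0,0,0,0,0,1],[0,0,0,0,0,0,1],[0,0,0,0,0,0,1]]]}}

```text
clock: 13.05
tcp_pos: [0.5411, -0.17, 0.1723]
eef_rot: [-1.362, -2.705, 0.066]
contact_force: [0.6, -0.9, 0.3]
width: 0.0279
grasp_force: 39.9
```

```bash
python3 st.py
```

```text
clk 13.05 tcp [ 0.5411 -0.17    0.1723] psi 126.34 z [-0.1191  0.0115 -0.9928] mouth [ 0.5289 -0.1689  0.0707] F [ 0.6 -0.9  0.3] q [ 0.64  0.49 -0.53  1.71  0.27  1.14  0.66]
tool->crown [-0.0015 -0.0003 -0.0128] tool->pilot [-0.0015 -0.0003  0.0228]
```

{"fn": "send_rows", "kwargs": {"targets": [[[0,0,0.04,0,0,0,1],[0,0,0,0,0,0,1],[0,0,0,0,0,0,1],[0,0,0,0,0,0,1],[0,0,0.04,0,0,0,1],[0,0,0,0,0,0,1],[0,0,0,0,0,0,1],[0,0,0,0,0,0,1],[0,0,0,0,0,0,1],[0,0,0,0,0,0,1]]]}}

```text
clock: 14.05
tcp_pos: [0.5411, -0.1701, 0.1718]
eef_rot: [-1.363, -2.706, 0.066]
contact_force: [-0.9, -0.6, 5.8]
width: 0.0279
grasp_force: 39.9
```

```bash
python3 st.py
```

```text
clk 14.05 tcp [ 0.5411 -0.1701  0.1718] psi 126.34 z [-0.1187  0.0113 -0.9929] mouth [ 0.529  -0.1689  0.0701] F [-0.9 -0.6  5.8] q [ 0.64  0.49 -0.53  1.71  0.27  1.14  0.66]
tool->crown [-0.0014 -0.0004 -0.0133] tool->pilot [-0.0013 -0.0004  0.0222]
```

Seated: light 6 N contact at 13.3 mm depth. Now I straighten about the pilot point.

{"fn": "send_rows", "kwargs": {"targets": [[[0.1,-0.11,0,-0.51,-0.45,0,1],[0.1,-0.11,0,-0.51,-0.45,0,1],[0.1,-0.11,0,-0.51,-0.45,0,1],[0.1,-0.11,0,-0.51,-0.45,0,1],[0.1,-0.11,0,-0.51,-0.45,0,1],[0.1,-0.11,0,-0.51,-0.45,0,1],[0.1,-0.11,0,-0.51,-0.46,0,1],[0.1,-0.11,0,-0.51,-0.46,0,1],[0.1,-0.11,0,-0.51,-0.46,0,1],[0.1,-0.12,0,-0.51,-0.46,0,1]]]}}

```text
clock: 15.05
tcp_pos: [0.5262, -0.1685, 0.1727]
eef_rot: [1.413, 2.806, 0.002]
contact_force: [2.0, -0.5, 4.2]
width: 0.0278
grasp_force: 39.9
```

{"fn": "send_rows", "kwargs": {"targets": [[[0,0,0,0,0,0,1],[0,0,0,0,0,0,1],[0,0,0,0,0,0,1],[0,0,0,0,0,0,1],[0,0,0,0,0,0,1],[0,0,0,0,0,0,1],[0,0,0,0,0,0,1],[0,0,0,0,0,0,1],[0,0,0,0,0,0,1],[0,0,0,0,0,0,1]]]}}

```text
clock: 16.05
tcp_pos: [0.5262, -0.1686, 0.1726]
eef_rot: [-1.412, -2.805, -0.001]
contact_force: [1.5, 0.3, 5.8]
width: 0.0281
grasp_force: 39.9
```

```bash
python3 st.py; python3 - <<'E'
from st import *
for n in("wrist","scene"):
    k=r.calibration(n); im=r.grab_frame(n)
    x,y=[int(v) for v in proj(k,m)]; a,b=(48,36) if n=="wrist" else (40,60)
    cv2.imwrite(f"pics/{n}6.png",im[y-b:y+b,x-a:x+a,::-1]); print(n,x-a,y-b)
a=cv2.resize(cv2.imread("pics/wrist6.png"),(500,375),interpolation=cv2.INTER_CUBIC);b=cv2.resize(cv2.imread("pics/scene6.png"),(250,375),interpolation=cv2.INTER_CUBIC)
cv2.imwrite("pics/c6.png",np.hstack([a,b]))
E
```

```text
clk 16.05 tcp [ 0.5262 -0.1686  0.1726] psi 126.55 z [-5.e-04  9.e-04 -1.e+00] mouth [ 0.5262 -0.1685  0.0702] F [1.5 0.3 5.8] q [ 0.7   0.4  -0.55  1.83  0.25  0.98  0.68]
tool->crown [-0.0045  0.0028 -0.0131] tool->pilot [-0.0016 -0.0004  0.0222]
clk 16.05 tcp [ 0.5262 -0.1686  0.1726] psi 126.55 z [-5.e-04  9.e-04 -1.e+00] mouth [ 0.5262 -0.1685  0.0702] F [1.5 0.3 5.8] q [ 0.7   0.4  -0.55  1.83  0.25  0.98  0.68]
tool->crown [-0.0045  0.0028 -0.0131] tool->pilot [-0.0016 -0.0004  0.0222]
wrist 270 217
scene 188 207
```

View pics/c6.png

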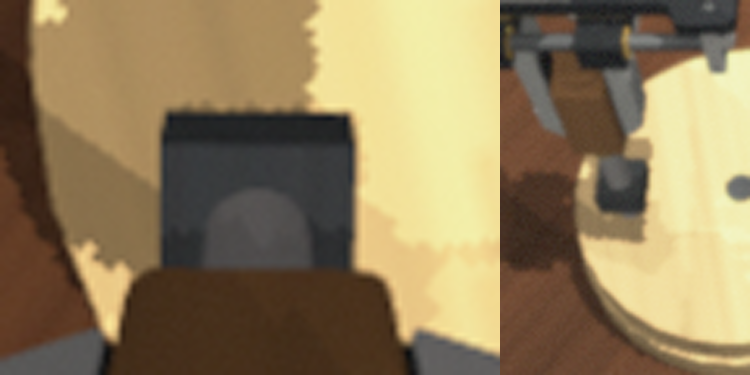

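The driver is upright and the head is fully in the socket (mouth at crop 112, no flange visible). I'll overshoot slightly against the play, then turn in stages about the socket's own axis, following the sinking.

{"fn": "send_rows", "kwargs": {"targets": [[[0.03,-0.04,0,0,0,0,1],[0,0,0,0,0,0,1],[0,0,0,0,0,0,1],[0,0,0,0,0,0,1],[-0.003,0.012,0.003,0,0,5,1],[-0.003,0.012,0.003,0,0,5,1],[-0.003,0.012,0.007,0,0,5,1],[-0.003,0.012,0.007,0,0,5,1],[0,0,0,0,0,0,1],[0,0,0,0,0,0,1]]]}}

```text
clock: 17.15
tcp_pos: [0.5262, -0.1686, 0.1724]
eef_rot: [-1.879, -2.517, -0.0]
contact_force: [0.8, -0.8, 6.0]
width: 0.0279
grasp_force: 39.9
```

```bash
python3 st.py; python3 -c "
from bench import r; s=r.read_state(); print(s['ft_torque'],s['width'])"
```

```text
clk 17.15 tcp [ 0.5262 -0.1686  0.1724] psi 106.54 z [-5.e-04  5.e-04 -1.e+00] mouth [ 0.5262 -0.1685  0.07  ] F [ 0.8 -0.8  6. ] q [ 0.64  0.39 -0.48  1.84  0.21  0.97  0.36]
tool->crown [-0.0032  0.0042 -0.0133] tool->pilot [-0.0016  0.0002  0.022 ]
[-0.44126053 -0.51412715  0.0503829 ] 0.027858992732092767
```

{"fn": "send_rows", "kwargs": {"targets": [[[-0.003,0.013,0.007,0,0,5,1],[-0.003,0.013,0.007,0,0,5,1],[-0.003,0.013,0.007,0,0,5,1],[-0.003,0.013,0.007,0,0,5,1],[-0.003,0.013,0.007,0,0,5,1],[-0.003,0.013,0.007,0,0,5,1],[-0.003,0.013,0.007,0,0,5,1],[-0.003,0.013,0.007,0,0,5,1],[0,0,0,0,0,0,1],[0,0,0,0,0,0,1]]]}}

```text
clock: 18.15
tcp_pos: [0.5272, -0.1688, 0.1719]
eef_rot: [-2.626, -1.723, 0.0]
contact_force: [1.2, -0.5, 6.7]
width: 0.0278
grasp_force: 39.9
```

```bash
python3 st.py; python3 -c "
from bench import r; s=r.read_state(); print(s['ft_torque'],s['width'])"
```

```text
clk 18.15 tcp [ 0.5272 -0.1688  0.1719] psi 66.54 z [-5.e-04  6.e-04 -1.e+00] mouth [ 0.5272 -0.1687  0.0695] F [ 1.2 -0.5  6.7] q [ 0.53  0.37 -0.34  1.84  0.15  0.96 -0.28]
tool->crown [ 0.      0.0043 -0.0138] tool->pilot [-0.0013  0.0002  0.0215]
[-0.39035291 -0.35638974  0.02362877] 0.027785320676472065
```

{"fn": "send_rows", "kwargs": {"targets": [[[-0.003,0.013,0.007,0,0,5,1],[-0.003,0.013,0.007,0,0,5,1],[-0.003,0.013,0.007,0,0,5,1],[-0.003,0.013,0.007,0,0,5,1],[-0.003,0.013,0.007,0,0,5,1],[-0.003,0.013,0.007,0,0,5,1],[-0.003,0.013,0.007,0,0,5,1],[-0.003,0.013,0.007,0,0,5,1],[-0.003,0.013,0.007,0,0,5,1],[0,0,0,0,0,0,1]]]}}

```text
clock: 19.15
tcp_pos: [0.5278, -0.1697, 0.1712]
eef_rot: [-3.086, -0.582, 0.001]
contact_force: [0.6, -0.6, 7.0]
width: 0.0277
grasp_force: 39.9
```

{"fn": "send_rows", "kwargs": {"targets": [[[0,0,0,0,0,0,1],[0,0,0,0,0,0,1],[0,0,0,0,0,-1.5,1],[0,0,0,0,0,-1.5,1],[0,0,0,0,0,-1.5,1],[0,0,0,0,0,0,1],[0,0,-0.1,0,0,0,1],[0,0,-0.1,0,0,0,1],[0,0,0,0,0,0,1],[0,0,0,0,0,0,1]]]}}

```text
clock: 20.15
tcp_pos: [0.5274, -0.1696, 0.1728]
eef_rot: [-3.059, -0.707, 0.002]
contact_force: [0.6, 0.3, -1.1]
width: 0.0277
grasp_force: 39.9
```

```bash
python3 st.py; python3 -c "
from bench import r; s=r.read_state(); print(s['ft_torque'],s['width'])"
```

```text
clk 20.15 tcp [ 0.5274 -0.1696  0.1728] psi 26.04 z [-0.0015  0.0011 -1.    ] mouth [ 0.5273 -0.1695  0.0704] F [ 0.6  0.3 -1.1] q [ 0.42  0.36 -0.21  1.84  0.09  0.95 -0.94]
tool->crown [ 0.003   0.0025 -0.0129] tool->pilot [-0.0006  0.0003  0.0224]
[ 0.03141987 -0.02509149 -0.0258195 ] 0.027745488947519974
```

{"fn": "send_rows", "kwargs": {"targets": [[[0,0,-0.3,0,0,0,1],[0,0,-0.3,0,0,0,1],[0,0,-0.3,0,0,0,1],[0,0,-0.5,0,0,0,1],[0,0,-0.8,0,0,0,1],[0,0,-1.2,0,0,0,1],[0,0,-1.5,0,0,0,1],[0,0,-1.5,0,0,0,1],[0,0,0,0,0,0,1],[0,0,0,0,0,0,1]]]}}

```text
clock: 21.15
tcp_pos: [0.5279, -0.1698, 0.2374]
eef_rot: [-3.06, -0.708, -0.0]
contact_force: [-0.5, -0.5, -1.5]
width: 0.0276
grasp_force: 39.9
```

{"fn": "send_rows", "kwargs": {"targets": [[[-3,-4,0,0,0,0,1],[-3,-4,0,0,0,0,1],[0,-4.5,0,0,0,0,1],[0,0,0,0,0,0,1],[0,0,0,0,0,0,1],[0,0,0,0,0,0,1],[0,0,0,0,0,0,1],[0,0,0,0,0,0,1],[0,0,0,0,0,0,1],[0,0,0,0,0,0,1]]]}}

```text
clock: 22.15
tcp_pos: [0.4191, -0.0839, 0.2372]
eef_rot: [-3.06, -0.707, 0.001]
contact_force: [0.2, 0.6, -1.3]
width: 0.028
grasp_force: 39.9
```

```bash
python3 st.py; python3 - <<'E'
from st import *
import json
json.dump({a:np.array(v).tolist() for a,v in k.items()},open("k7.json","w"))
im=r.grab_frame("wrist"); cv2.imwrite("pics/w7.png",im[:,:,::-1])
p=proj(k,[.5268,-.170,.082]);q=proj(k,[.5268,-.170,.048]);print(p,q)
x,y=[int(v) for v in (p+q)/2];x0=min(max(x-48,0),640-96);y0=min(max(y-36,0),480-72);print(x0,y0)
cv2.imwrite("pics/w7c.png",cv2.resize(im[y0:y0+72,x0:x0+96,::-1],(800,600),interpolation=cv2.INTER_CUBIC))
E
```

```text
clk 22.15 tcp [ 0.4191 -0.0839  0.2372] psi 26.03 z [-9.e-04  1.e-03 -1.e+00] mouth [ 0.419  -0.0838  0.1348] F [ 0.2  0.6 -1.3] q [ 0.39  0.06 -0.27  2.06  0.02  1.03 -1.01]
tool->crown [0.0627 0.127  0.0513] tool->pilot [0.0591 0.1248 0.0866]
clk 22.15 tcp [ 0.4191 -0.0839  0.2372] psi 26.03 z [-9.e-04  1.e-03 -1.e+00] mouth [ 0.419  -0.0838  0.1348] F [ 0.2  0.6 -1.3] q [ 0.39  0.06 -0.27  2.06  0.02  1.03 -1.01]
tool->crown [0.0627 0.127  0.0513] tool->pilot [0.0591 0.1248 0.0866]
[469.25903137 168.04568775] [454.7707187  165.80903485]
414 130
```

View pics/w7c.png

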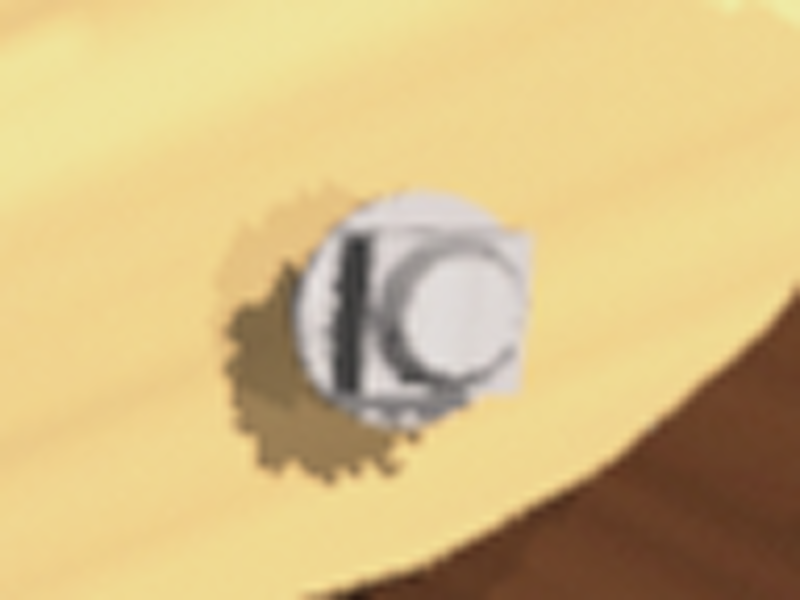

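The crown is at image (469.6,168.2) against (469.3,168.0) predicted for a vertical axis, so the screw is square, and it has turned about 100°. Next I measure the pocket centre from the earlier stand picture for the return.

```bash
python3 - <<'E'
from st import *
import json
k=json.load(open("k3.json"));g=lambda x,y,z:onz(k,(238+x/5,181+y/5),z)[:2]
a=np.array([g(300,93,.032),g(495,113,.032),g(287,280,.032)]);print("rim",a.round(4),np.linalg.norm(a-np.roll(a,1,0),axis=1).round(4),"centre",((a[1]+a[2])/2).round(4))
o=np.array([g(270,45,.032),g(530,72,.032)]);print("outer side",np.linalg.norm(o[0]-o[1]).round(4))
c=np.array([g(632,32,.006),g(588,355,.006),g(158,315,.006)]);print("base",np.linalg.norm(c-np.roll(c,1,0),axis=1).round(4),"centre",((c[0]+c[2])/2).round(4))
for psi in (69.4,26.03):
  p=np.radians(psi);print(psi,"mouth offset world",(np.array([[np.cos(p),np.sin(p)],[np.sin(p),-np.cos(p)]])@[-.0014,-.0003]).round(4))
E
```

```text
clk 22.2 tcp [ 0.419  -0.0839  0.2372] psi 26.03 z [-9.e-04  1.e-03 -1.e+00] mouth [ 0.419  -0.0838  0.1348] F [-0.1 -0.2 -2.2] q [ 0.39  0.06 -0.27  2.06  0.02  1.03 -1.01]
tool->crown [0.0628 0.1271 0.0513] tool->pilot [0.0591 0.1249 0.0866]
rim [[0.5886 0.2203]
 [0.6266 0.2044]
 [0.5735 0.1825]] [0.0407 0.0413 0.0574] centre [0.6001 0.1935]
outer side 0.0547
base [0.1261 0.0753 0.1005] centre [0.5999 0.1931]
69.4 mouth offset world [-0.0008 -0.0012]
26.03 mouth offset world [-0.0014 -0.0003]
```

{"fn": "send_rows", "kwargs": {"targets": [[[4.08,-2.43,0,0,0,0,1],[4.08,-2.43,0,0,0,0,1],[4.08,-2.43,0,0,0,0,1],[4.08,-2.43,0,0,0,0,1],[4.08,-2.43,0,0,0,0,1],[4.07,-2.43,0,0,0,0,1],[4.07,-2.43,0,0,0,0,1],[0,0,0,0,0,-7.2,1],[0,0,0,0,0,-7.2,1],[0,0,0,0,0,-7.2,1]]]}}

```text
clock: 23.2
tcp_pos: [0.6008, 0.1947, 0.2369]
eef_rot: [-2.869, -1.276, 0.002]
contact_force: [0.5, -0.0, -1.0]
width: 0.0276
grasp_force: 39.9
```

{"fn": "send_rows", "kwargs": {"targets": [[[0,0,0,0,0,-7.2,1],[0,0,0,0,0,-7.3,1],[0,0,0,0,0,-7.3,1],[0,0,0,0,0,0,1],[0,0,1.5,0,0,0,1],[0,0,2,0,0,0,1],[0,0,2,0,0,0,1],[0,0,2,0,0,0,1],[0,0,1,0,0,0,1],[0,0,0,0,0,0,1]]]}}

```text
clock: 24.2
tcp_pos: [0.5999, 0.1941, 0.1506]
eef_rot: [-2.582, -1.786, 0.004]
contact_force: [-0.5, -0.1, -1.4]
width: 0.0276
grasp_force: 39.9
```

```bash
python3 st.py
```

```text
clk 24.2 tcp [0.5999 0.1941 0.1506] psi 69.34 z [-3.3e-03  1.0e-04 -1.0e+00] mouth [0.5996 0.1941 0.0482] F [-0.5 -0.1 -1.4] q [ 0.03  0.57 -0.55  1.65  0.33  1.02 -0.98]
tool->crown [-0.3653  0.0644 -0.0349] tool->pilot [-0.3664  0.0604  0.0004]
```

{"fn": "send_rows", "kwargs": {"targets": [[[0,0,1,0,0,0,1],[0,0,1,0,0,0,1],[0,0,1,0,0,0,1],[0,0,0.5,0,0,0,1],[0,0,0.3,0,0,0,1],[0,0,0.1,0,0,0,1],[0,0,0.1,0,0,0,1],[0,0,0.05,0,0,0,1],[0,0,0,0,0,0,1],[0,0,0,0,0,0,1]]]}}

```text
clock: 25.2
tcp_pos: [0.6008, 0.1945, 0.1121]
eef_rot: [-2.581, -1.789, -0.0]
contact_force: [-0.2, 0.1, -1.8]
width: 0.0277
grasp_force: 39.9
```

```bash
python3 st.py
```

```text
clk 25.2 tcp [0.6008 0.1945 0.1121] psi 69.44 z [-4.e-04  1.e-03 -1.e+00] mouth [0.6008 0.1946 0.0097] F [-0.2  0.1 -1.8] q [ 0.02  0.61 -0.53  1.68  0.36  0.95 -1.  ]
tool->crown [-0.3661  0.0629 -0.0739] tool->pilot [-0.3673  0.0588 -0.0386]
```

{"fn": "send_rows", "kwargs": {"targets": [[[0,0,0.1,0,0,0,1],[0,0,0.1,0,0,0,1],[0,0,0.06,0,0,0,1],[0,0,0,0,0,0,1],[0,0,0,0,0,0,1],[0,0,0,0,0,0,1],[0,0,0,0,0,0,1],[0,0,0,0,0,0,1],[0,0,0,0,0,0,1],[0,0,0,0,0,0,1]]]}}

```text
clock: 26.2
tcp_pos: [0.6007, 0.1945, 0.1094]
eef_rot: [-2.581, -1.789, -0.0]
contact_force: [-0.9, -0.3, 2.6]
width: 0.0276
grasp_force: 39.9
```

```bash
python3 st.py
```

```text
clk 26.2 tcp [0.6007 0.1945 0.1094] psi 69.44 z [-6.e-04  9.e-04 -1.e+00] mouth [0.6007 0.1946 0.007 ] F [-0.9 -0.3  2.6] q [ 0.02  0.61 -0.53  1.68  0.36  0.95 -1.  ]
tool->crown [-0.3661  0.0629 -0.0766] tool->pilot [-0.3673  0.0588 -0.0413]
```

The driver rests on the pocket floor. Now I open slowly, then retreat straight up.

{"fn": "send_rows", "kwargs": {"targets": [[[0,0,0,0,0,0,0.6],[0,0,0,0,0,0,0.5],[0,0,0,0,0,0,0.4],[0,0,0,0,0,0,0.3],[0,0,0,0,0,0,0.2],[0,0,0,0,0,0,0.2],[0,0,0,0,0,0,0.2],[0,0,0,0,0,0,0.2],[0,0,0,0,0,0,0.2],[0,0,0,0,0,0,0.2]]]}}

```text
clock: 27.2
tcp_pos: [0.6007, 0.1945, 0.1093]
eef_rot: [-2.581, -1.789, 0.0]
contact_force: [-0.8, 0.1, 0.4]
width: 0.0753
grasp_force: 0.0
```

{"fn": "send_rows", "kwargs": {"targets": [[[0,0,-1,0,0,0,0.2],[0,0,-2,0,0,0,0.2],[0,0,-2.5,0,0,0,0.2],[0,0,-2.5,0,0,0,0.2],[0,0,-2.5,0,0,0,0.2],[0,0,-2.5,0,0,0,0.2],[0,0,-2,0,0,0,0.2],[0,0,0,0,0,0,0.2],[0,0,0,0,0,0,0.2],[0,0,0,0,0,0,0.2]]]}}

```text
clock: 28.2
tcp_pos: [0.6005, 0.1941, 0.2587]
eef_rot: [-2.581, -1.789, 0.002]
contact_force: [-0.4, -0.5, -0.8]
width: 0.0755
grasp_force: 0.0
```

```bash
python3 st.py; python3 - <<'E'
from h import *
k=r.calibration("wrist");im=r.grab_frame("wrist");s=r.grab_frame("scene")
x,y=[int(v) for v in proj(k,[.60,.193,.12])]; y=min(max(y,60),420); print(x-80,y-60)
a=cv2.resize(im[y-60:y+60,x-80:x+80,::-1],(500,375),interpolation=cv2.INTER_CUBIC)
b=cv2.resize(s[115:220,335:405,::-1],(250,375),interpolation=cv2.INTER_CUBIC)
cv2.imwrite("pics/c8.png",np.hstack([a,b]))
E
```

```text
clk 28.2 tcp [0.6005 0.1941 0.2587] psi 69.44 z [-1.6e-03  6.0e-04 -1.0e+00] mouth [0.6003 0.1942 0.1563] F [-0.4 -0.5 -0.8] q [ 0.06  0.46 -0.58  1.55  0.26  1.22 -0.92]
tool->crown [-0.3657  0.0634  0.0729] tool->pilot [-0.3668  0.0593  0.1082]
239 183
```

View pics/c8.png

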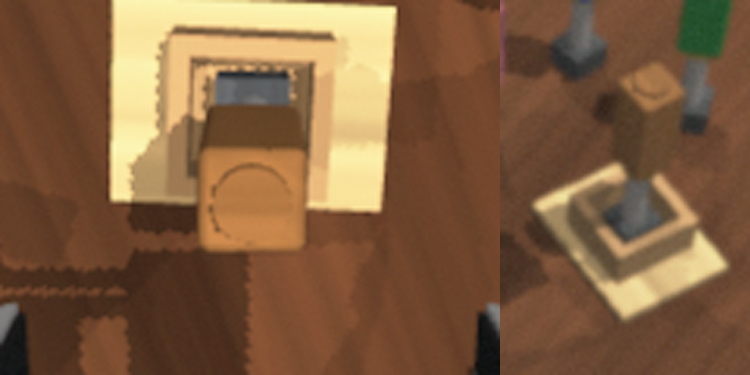

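The driver stands upright and centred in its pocket (handle top at crop 252,200), and the gripper is clear of everything.

```bash
python3 -c "
from bench import r; print(r.hand_in())"
```

```text
the job is handed in; nothing more can be done
None
```

I seated the socket on the third screw and squared it with about 6–7 N of pressing force, turned it clockwise by an estimated 1.6 rad or more, stood the driver back upright in its stand, and handed the job in at about 28 s; no verdict came back.

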